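Take the filter out of the bench vacuum unit

ROBOT

A 6-joint arm with a two-finger parallel gripper is mounted at the origin on a cart in front of the work surface, level with it; the furniture and walls round the work are solid. World frame = base frame: x ahead of the robot, y to its left, z up, the work surface at z = 0. Lengths are in mm, angles in rad, forces in N, time in s.
With the tool pointing down it reaches from about 275 to 825 mm from the base axis. Payload 4.9 kg.
Tool frame: the origin (TCP) lies at the very end of the fingers, on their centre line; the grasp point (between the pads) lies 19 mm behind it; z points along the fingers, y is the line along which they close (so a half turn about z gives the same grasp; the last joint's range is limited). The gripper opens to 85 mm and grips with 20 to 120 N. Pads are 22 mm wide; open, the fingers measure 114 mm over their backs; the gripper's body (76 mm by 85 mm) begins 54 mm behind the grasp point. The pads swing forward as they close: fully open they stand 13 mm farther back than shut.
Start: joints at [1.096, 0.326, -0.193, 1.052, 0, 1.437], TCP at [183.828, 518.388, 231.281] pointing down, gripper open.
Joint ranges: [-2.65, 2.65], [-0.97, 1.79], [-1.3, 1.35], [-1.93, 2.1], [-1.47, 1.37], [-3.14, 3.14]. Speed limits (rad/s): [2.57, 2.57, 3.14, 3.14, 3.14, 3.14].

INTERFACE

Orientations are given as [roll, pitch, yaw] about the fixed x, y, z axes, in that order (R = Rz(yaw) Ry(pitch) Rx(roll)).
In Python, from bench import bot, solve_ik, imaging gives the robot as it stands. Calls block until the motion is done:
- bot.move_ptp(position, orientation): joint-space move of the TCP to a pose.
- bot.movel(position, rot=None, max_speed=150, threshold=None): straight line of the TCP; rot=None keeps the orientation; max_speed is the mean speed in mm/s. With threshold (N) it stops when the force on the tool has changed by that much, and returns True; else False.
- bot.move_j(angles): joint-space move.
- bot.grip(opening, effort=None): opening from 0.0 (shut) to 1.0 (fully open); effort is the grip in N (None keeps the last); returns when the fingers have stopped.
- bot.dwell(seconds).
- solve_ik(position, orientation): joint angles nearest the present ones, or None.
- bot.get_state(): the state.
- imaging.capture(name): name is "scene" or "side" or "wrist"; returns the picture (384x512x3 uint8, blue, green, red); there is no depth.
- imaging.camera_model(name): a dict with "K" (3x3 intrinsics, pixels), "k1" (the pictures are not rectified: a ray, as slopes to the right and down, at radius r is drawn at 1 + k1 r^2 times it, then the intrinsics apply), "position" and "rotation" of the camera in the world. Camera axes: x right, y up, looking along -z (the intrinsics and any distortion apply to the point x, -y, -z); pixel columns grow to the right and rows downward; lengths in mm; the calibration is good to about 2 mm. A picture is of the moment at which its call begins: read the wrist's pose just before it. camera_model takes no time and is no camera call; for the wrist camera it gives the pose at the moment of the call.
A pose or a line that the arm cannot do raises bot.IKError and nothing moves.
- bot.sign_off(): hands the job in; it is judged then, once.
The state is a dict: "t": time; "qpos": joint angles; "joint_velocities": joint speeds; "effort": joint torques, N m; "tcp_pos": TCP position; "orientation": TCP orientation; "contact_force": force on the tool from outside, world axes, zero at the start; "wrist_torque": the same for the moment, N m; "opening": opening from 0.0 (shut) to 1.0 (fully open); "gripper_force": force on a finger pad.
Only numpy, scipy, OpenCV 4.12 (cv2) and the standard library are available. Lean on these libraries where they do the work, as an engineer would, in place of code of your own. Each camera call takes 0.05 s, during which the arm holds its last target. There are 200 camera calls.

TASK

Take the used filter out of the vacuum unit: slide its clear guard fully open, unscrew the filter cap anticlockwise until the thread lets go, and draw it straight out with the filter that hangs from it. Set it down upright, filter down, inside the steel drip tray without dropping it, then slide the guard fully shut over the open port so that nothing falls in. Leave the other things on the bench where they lie.

Things in the scene. Friction and masses are not known exactly. Their poses are not given: they have to be found in the camera images.
- filter_cap: Black fluted cap, 62 mm wide, 28 mm tall, with a white filter, 34 mm wide, under it; 89 mm over all, about 0.16 kg. Origin: centre of the filter's foot; z = axis toward the cap; cap rim at z 61 mm, top at 89 mm. At the start screwed home on filter_neck, axes parallel. Unscrews anticlockwise seen from above the cap, rising 7.2 mm a turn; thread lets go after 1.5 turns.
- filter_neck: Fixed aluminium threaded neck on the unit's sloping face. Origin: on its axis, on the face; z = axis, out of the face, leaning 30 deg from vertical toward the unit's front; y = the guard's opening direction; x up the slope. Neck 46 mm wide over a 58 mm wide, 9 mm high foot; its rim is at z 34 mm, the filter's foot starts at z -50 mm. Draw the cap out along z by 85 mm or more to clear the rim.
- vac_unit: Fixed grey sloping console, 170 mm deep, 280 mm wide, 132 mm high at the back and 48 mm in front, with a gauge and a switch on one half. Origin: centre of its underside; front toward -x, z up. The face slopes 30 deg down to the front. The filter port is 75 mm off centre toward -y; the guard opens toward +y.
- guard (a joint): Slide of the clear guard hood, in m: 0 = shut, over the port; 0.135 = fully open, on its stop, over the gauge. It moves along filter_neck's y. About 2 N of friction, stays where left. Clear panel 150 by 114 mm (114 along the slide), 54 to 58 mm above the face; shut, it bars the way to the cap; open, its edge is 78 mm from the cap's axis.
- guard_grip (a point): Middle of the guard's black handle bar, which stands on two posts on the clear panel: 90 mm long along the slope (filter_neck x), 13 mm thick along the slide (filter_neck y), 14 mm high. The point is 85 mm above the face, the bar's underside 20 mm above the panel. Shut, it lies on the port's axis.
- tray: Loose bare steel drip tray, 170 x 130 mm (x, y), walls 18 mm high and 2.5 mm thick, about 0.5 kg. Origin: centre of its underside; z up; inner floor at z 2.5 mm.
- driver_b: Screwdriver with a thick 21 mm handle, 150 mm long, lying loose on the bench. Origin: middle of the underside.
- driver: Screwdriver, 160 mm long, lying loose on the bench. Origin: middle of the underside.
- brick: Black mains adapter, 48 x 118 x 30 mm, lying loose on the bench. Origin: middle of the underside.
- phone: Smartphone, 66 x 135 x 9 mm, lying loose on the bench. Origin: middle of the underside.
- board: Small green circuit board, 50 x 75 mm, lying loose on the bench. Origin: middle of the underside.
- clamp: Clamp meter, 62 x 140 x 33 mm, lying loose on the bench. Origin: middle of the underside.

How it is judged:
By the outcome, as a careful person would: the job done as asked, in the order asked, and still so for the second after the job is handed in, with the robot touching nothing.
It also fails if it takes over 72 s, if anything falls off the work surface, if the arm or the gripper's body presses on something with over 40 N, if the wrist force passes 120 N, or if a joint passes its speed limit or range.

## Working session

There is one attempt and no reset: what is moved stays moved. The work goes in short steps, each a Python script; the robot and the scene stay as the last script left them, time stands still between calls to the robot, and variables do not carry over. Pictures are saved under pics/ and viewed, at most 10 in all, crops included, and the job is handed in when it is done.

```bash
ls; mkdir -p pics; python3 - <<'E'
from bench import bot, imaging
import cv2, numpy as np
a=[imaging.capture(n) for n in("scene","side")]
for n,i in zip(("scene","side"),a): cv2.imwrite(f"pics/{n}0.png",i)
for n in("scene","side","wrist"):
    m=imaging.camera_model(n); print(n,m)
print(bot.get_state())
E
```

```text
pics
scene {'K': array([[470.34172514,   0.        , 251.99257195],
       [  0.        , 470.34172514, 188.36506525],
       [  0.        ,   0.        ,   1.        ]]), 'k1': -0.14214228112445987, 'position': array([-368.16846159, -703.51775705,  839.11867112]), 'rotation': array([ 0.97205392, -0.01244201, -1.05109358])}
side {'K': array([[381.38847615,   0.        , 256.30170149],
       [  0.        , 381.38847615, 190.15469322],
       [  0.        ,   0.        ,   1.        ]]), 'k1': -0.03421532009379543, 'position': array([  514.02113209, -1163.26606954,   504.32565698]), 'rotation': array([ 1.20288664,  0.02709387, -0.00486362])}
wrist {'K': array([[296.68550476,   0.        , 254.2773242 ],
       [  0.        , 296.68550476, 185.75020216],
       [  0.        ,   0.        ,   1.        ]]), 'k1': 0.0020923802001865293, 'position': array([118.05848603, 539.97035135, 372.59639631]), 'rotation': array([-2.75644918e-01,  7.02117600e-04,  1.22974392e+00])}
{'t': 0.1, 'qpos': array([ 1.09580049e+00,  3.26908929e-01, -1.93439644e-01,  1.05199776e+00,
        1.38542214e-05,  1.43659474e+00]), 'joint_velocities': array([ 3.13756068e-05, -1.27649872e-03,  3.46879615e-03,  1.32716677e-03,
       -2.40264567e-04,  7.84823668e-04]), 'effort': array([ 5.12836759e-04, -4.44237220e+01,  2.63038892e+01,  7.89832760e-03,
       -1.21398566e-04,  3.82167386e-06]), 'tcp_pos': array([183.58605249, 517.9276204 , 230.57559806]), 'orientation': array([-3.14005844e+00, -2.21119116e-04,  2.80079822e+00]), 'contact_force': array([-0.82150064, -0.87207597,  0.0606587 ]), 'wrist_torque': array([-0.03952368,  0.0586417 ,  0.01689431]), 'gripper_force': 0.0, 'opening': 1.001903292331993}
```

View pics/scene0.png

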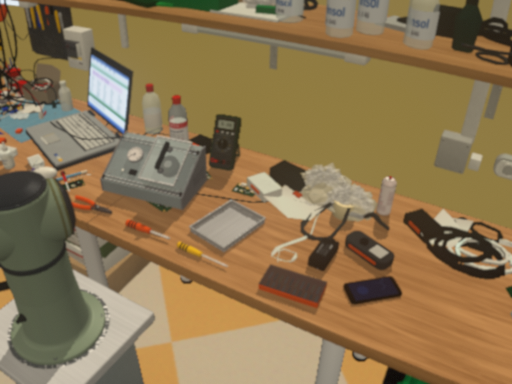

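View pics/side0.png

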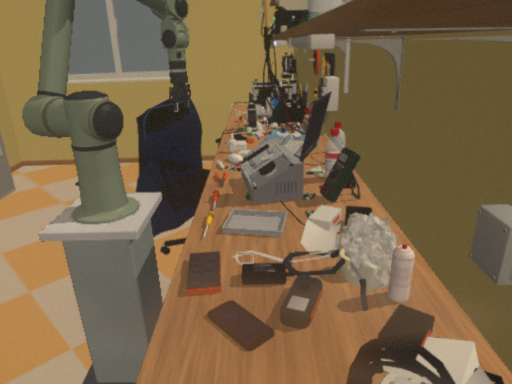

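```bash
cat > h.py <<'E'
import numpy as np, cv2
from scipy.spatial.transform import Rotation as Rn
from bench import bot, imaging, solve_ik
def ray(m,u,v):
    K=m["K"]; d=np.array([(u-K[0,2])/K[0,0],(v-K[1,2])/K[1,1]]); s=d.copy()
    for _ in range(20): s=d/(1+m["k1"]*(s@s))
    r=Rn.from_euler("xyz",m["rotation"]).as_matrix()@np.array([s[0],-s[1],-1.])
    return np.array(m["position"]),r/np.linalg.norm(r)
def plane(m,u,v,z):
    o,r=ray(m,u,v); return o+r*(z-o[2])/r[2]
def tri(obs):
    A=np.zeros((3,3));b=np.zeros(3)
    for m,u,v in obs:
        o,r=ray(m,u,v);P=np.eye(3)-np.outer(r,r);A+=P;b+=P@o
    x=np.linalg.solve(A,b)
    return x,[round(float(np.linalg.norm(np.cross(x-ray(*q)[0],ray(*q)[1]))),1) for q in obs]
def proj(m,X):
    p=Rn.from_euler("xyz",m["rotation"]).as_matrix().T@(np.array(X)-m["position"])
    s=np.array([p[0],-p[1]])/-p[2]; s=s*(1+m["k1"]*(s@s)); return m["K"][:2,:2]@s+m["K"][:2,2]
E
python3 - <<'E'
import cv2,numpy as np
from h import *
a=cv2.imread("pics/scene0.png")[125:255,95:275]; b=cv2.imread("pics/side0.png")[135:245,200:320]
A=cv2.resize(a,None,fx=4.4,fy=4.4,interpolation=2)[:,:]; 
cv2.imwrite("pics/a.png",A); cv2.imwrite("pics/b.png",cv2.resize(b,None,fx=5,fy=5,interpolation=2)); print(A.shape)
m=imaging.camera_model("scene")
for p in((103,183),(180,206),(190,225),(231,250),(265,217),(231,201)): print(p,plane(m,*p,0).round())
E
```

```text
(572, 792, 3)
(103, 183) [484. 329.   0.]
(180, 206) [512.  37.   0.]
(190, 225) [454. -42.  -0.]
(231, 250) [ 424. -198.    0.]
(265, 217) [ 596. -208.    0.]
(231, 201) [613. -81.   0.]
```

View pics/a.png

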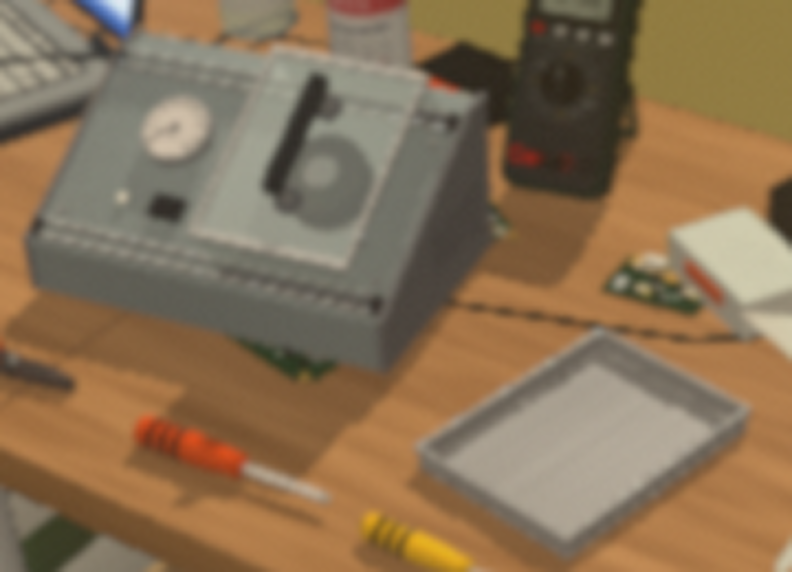

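View pics/b.png

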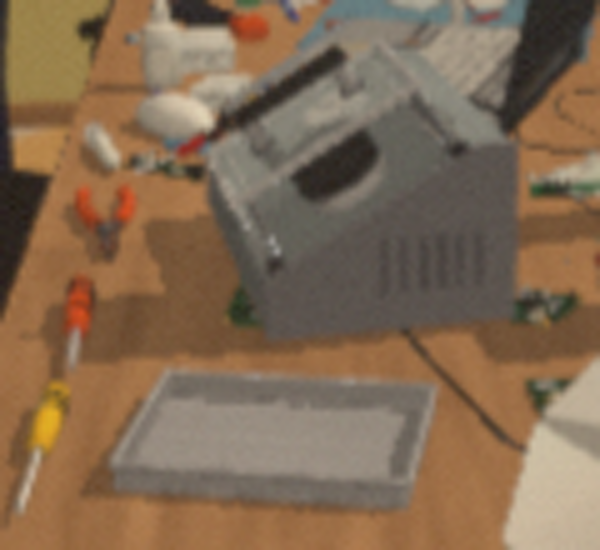

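```bash
python3 - <<'E'
from h import *
S=imaging.camera_model("scene");D=imaging.camera_model("side")
a=lambda x,y:(x/4.4+95-.4,y/4.4+125-.4)
b=lambda x,y:(x/5+200-.4,y/5+135-.4)
for n,p,q in(("grip",a(297,133),b(281,91)),("top",a(318,80),b(340,52)),("bot",a(275,188),b(222,130)),("frb",a(380,370),b(268,338))):
    print(n,tri([(S,*p),(D,*q)]))
f=plane(S,*a(380,370),0);l=plane(S,*a(30,285),0);k=plane(S,*a(488,245),0); print(f,l,k,plane(D,*b(268,338),0),plane(D,*b(515,310),0))
d=l-f; print("len",np.linalg.norm(d),"yaw",np.arctan2(-d[0],d[1]))
print("tray",[plane(S,*a(*p),18).round() for p in((420,448),(600,332),(748,410),(568,550))])
print("trayside",[plane(D,*b(*p),18).round() for p in((165,372),(437,385),(410,490),(112,468))])
E
```

```text
grip (array([510.22212973,  84.79756575, 161.2429635 ]), [2.7, 2.7])
top (array([549.64277327,  96.48848398, 181.58810594]), [0.1, 0.1])
bot (array([470.95254725,  73.43895646, 140.76583157]), [5.3, 5.3])
frb (array([496.16113549,  20.92199403,   5.60383103]), [0.8, 0.8])
[502.96925676  26.58348764   0.        ] [454.16393549 306.84431084   0.        ] [667.66217322  50.91953306   0.        ] [4.95615117e+02 3.25168644e+01 5.68434189e-14] [ 6.68209141e+02  7.08529424e+01 -5.68434189e-14]
len 284.47862556790346 yaw 0.17241352908689075
tray [array([431., -60.,  18.]), array([596., -91.,  18.]), array([ 571., -219.,   18.]), array([ 398., -192.,   18.])]
trayside [array([431., -61.,  18.]), array([601., -92.,  18.]), array([ 575., -230.,   18.]), array([ 408., -194.,   18.])]
```

```bash
cat >> h.py <<'E'
import json,os
F={"yaw":0.2,"P":[0,0,0]}
if os.path.exists("f.json"): F=json.load(open("f.json"))
def RN(): return Rn.from_euler("ZY",[F["yaw"],-np.pi/6])
def pose(x,y,z,phi):
    R=RN(); return list(np.array(F["P"])+R.apply([x,y,z])), list((R*Rn.from_euler("ZX",[phi,np.pi])).as_euler("xyz"))
def local(X): return RN().inv().apply(np.array(X)-F["P"])
E
python3 - <<'E'
import json
from h import *
F["P"]=list(np.array([512,91,162])-85*RN().apply([0,0,1])); json.dump(F,open("f.json","w")); print(F)
for phi in np.arange(-3.2,3.2,.4):
    out=[]
    for c in((0,0,185),(0,0,66),(0,135,66),(0,0,6),(0,0,130)):
        q=solve_ik(*pose(*c,phi)); out.append(None if q is None else np.round(q,2).tolist())
    print(round(phi,1),out[0],out[2],out[3],out[4] is not None, out[1] is not None)
E
```

```text
{'yaw': 0.2, 'P': [np.float64(553.6528295582527), np.float64(99.4434465587901), np.float64(88.3878406783227)]}
-3.2 [-0.07, -0.2, -0.87, 0.4, 0.14, -0.18] [0.33, 0.12, -0.9, 0.03, -0.06, 0.17] [-0.01, 0.25, -0.93, -0.12, 0.11, -0.13] True True
-2.8 [-0.07, -0.2, -0.87, 0.4, 0.14, -0.58] [0.33, 0.12, -0.9, 0.03, -0.06, -0.23] [-0.01, 0.25, -0.93, -0.12, 0.11, -0.53] True True
-2.4 [-0.07, -0.2, -0.87, 0.4, 0.14, -0.98] [0.33, 0.12, -0.9, 0.03, -0.06, -0.63] [-0.01, 0.25, -0.93, -0.12, 0.11, -0.93] True True
-2.0 [-0.07, -0.2, -0.87, 0.4, 0.14, -1.38] [0.33, 0.12, -0.9, 0.03, -0.06, -1.03] [-0.01, 0.25, -0.93, -0.12, 0.11, -1.33] True True
-1.6 [-0.07, -0.2, -0.87, 0.4, 0.14, -1.78] [0.33, 0.12, -0.9, 0.03, -0.06, -1.43] [-0.01, 0.25, -0.93, -0.12, 0.11, -1.73] True True
-1.2 [-0.07, -0.2, -0.87, 0.4, 0.14, -2.18] [0.33, 0.12, -0.9, 0.03, -0.06, -1.83] [-0.01, 0.25, -0.93, -0.12, 0.11, -2.13] True True
-0.8 [-0.07, -0.2, -0.87, 0.4, 0.14, -2.58] [0.33, 0.12, -0.9, 0.03, -0.06, -2.23] [-0.01, 0.25, -0.93, -0.12, 0.11, -2.53] True True
-0.4 [-0.07, -0.2, -0.87, 0.4, 0.14, -2.98] [0.33, 0
[... 415 characters left out ...]
2.45] [-0.01, 0.25, -0.93, -0.12, 0.11, 2.16] True True
1.2 [-0.07, -0.2, -0.87, 0.4, 0.14, 1.7] [0.33, 0.12, -0.9, 0.03, -0.06, 2.05] [-0.01, 0.25, -0.93, -0.12, 0.11, 1.76] True True
1.6 [-0.07, -0.2, -0.87, 0.4, 0.14, 1.3] [0.33, 0.12, -0.9, 0.03, -0.06, 1.65] [-0.01, 0.25, -0.93, -0.12, 0.11, 1.36] True True
2.0 [-0.07, -0.2, -0.87, 0.4, 0.14, 0.9] [0.33, 0.12, -0.9, 0.03, -0.06, 1.25] [-0.01, 0.25, -0.93, -0.12, 0.11, 0.96] True True
2.4 [-0.07, -0.2, -0.87, 0.4, 0.14, 0.5] [0.33, 0.12, -0.9, 0.03, -0.06, 0.85] [-0.01, 0.25, -0.93, -0.12, 0.11, 0.56] True True
2.8 [-0.07, -0.2, -0.87, 0.4, 0.14, 0.1] [0.33, 0.12, -0.9, 0.03, -0.06, 0.45] [-0.01, 0.25, -0.93, -0.12, 0.11, 0.16] True True
```

```bash
python3 - <<'E'
from h import *
bot.move_ptp(*pose(0,0,185,np.pi)); m=imaging.camera_model("wrist"); i=imaging.capture("wrist")
s=bot.get_state(); print(s["t"],s["tcp_pos"],local(s["tcp_pos"]))
np.save("m1.npy",m,allow_pickle=True); cv2.imwrite("pics/w1.png",i)
print("expected grip px",proj(m,pose(0,0,92,0)[0]), local(m["position"]))
E
```

```text
2.0167 [463.16274396  81.61616972 248.71976761] [  0.29413643   0.50568654 184.9655426 ]
expected grip px [254.93922877 189.0847138 ] [-69.67063814  -0.72243985 327.56549304]
```

View pics/w1.png

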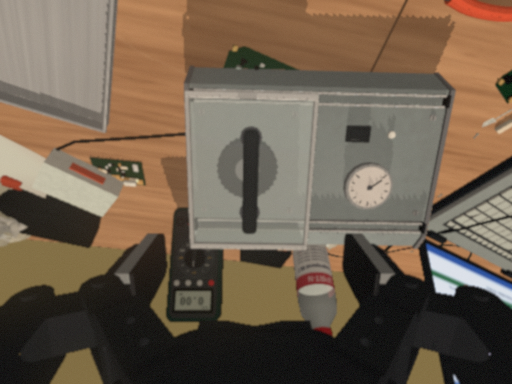

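```bash
cat >> h.py <<'E'
def lplane(m,u,v,z):
    o,r=ray(m,u,v); R=RN().inv(); o=R.apply(o-np.array(F["P"])); r=R.apply(r); return o+r*(z-o[2])/r[2]
E
python3 - <<'E'
from h import *
m=np.load("m1.npy",allow_pickle=True).item(); i=cv2.imread("pics/w1.png")
k=np.zeros(i.shape[:2],np.uint8); g=cv2.cvtColor(i,6); k[115:242,230:275]=(g[115:242,230:275]<62)*255
n,l,st,c=cv2.connectedComponentsWithStats(k); j=1+np.argmax(st[1:,4]); print(st[j],c[j])
ys,xs=np.nonzero(l==j); L=np.array([lplane(m,x,y,92) for x,y in zip(xs,ys)])
print(L.mean(0),L.min(0),L.max(0)); vx,vy=cv2.fitLine(L[:,:2].astype(np.float32),2,0,.01,.01).ravel()[:2]; print("bar ang",np.arctan2(vy,vx), np.std(L[:,1]))
# face front/back rail edges for yaw (face plane z=0)
for p in((190,93),(448,100),(192,247),(310,247),(312,95),(188,70),(446,74)): print(p,lplane(m,*p,0).round(1))
E
```

```text
[ 242  129   18  104 1450] [249.95241379 179.51931034]
[-7.47422084 -4.11400361 92.        ] [-49.04415457 -10.9801741   92.        ] [38.63747472  3.17343849 92.        ]
bar ang -0.025122304 3.4078923361156646
(190, 93) [-78.4 -68.2   0. ]
(448, 100) [-71.2 204.9   0. ]
(192, 247) [100.8 -76.4   0. ]
(310, 247) [100.8  67.4   0. ]
(312, 95) [-76.4  60.5   0. ]
(188, 70) [-101.   -68.9    0. ]
(446, 74) [-97.1 198.2   0. ]
```

```bash
python3 - <<'E'
import json
from h import *
B=pose(-5.2,-4.0,92,0)[0]; F["yaw"]=0.174
F["P"]=list(np.array(B)-92*RN().apply([0,0,1])); json.dump(F,open("f.json","w")); print(F)
p,o=pose(0,0,110,np.pi); bot.movel(p,o,200)
print("hit",bot.movel(*pose(0,0,69,np.pi),100,threshold=8))
s=bot.get_state(); print(local(s["tcp_pos"]),s["contact_force"])
bot.grip(0.0,40); s=bot.get_state(); print(s["t"],s["opening"],s["gripper_force"],s["contact_force"])
h=bot.movel(*pose(0,138,69,np.pi),100,threshold=14)
s=bot.get_state(); print(h,s["t"],local(s["tcp_pos"]),s["contact_force"],s["opening"])
cv2.imwrite("pics/w2.png",imaging.capture("wrist"))
E
```

```text
{'yaw': 0.174, 'P': [np.float64(550.2562861348337), np.float64(93.45338996783968), np.float64(85.7878406783227)]}
hit False
[ 4.76154706e-01 -1.95673349e-02  6.95516784e+01] [-0.67774942 -0.68544074  0.38452432]
3.7583 0.14460292837718977 40.35295307636261 [-3.63806219 -1.16628692  5.3286654 ]
True 5.05 [  0.25477011 132.65331721  69.13224018] [-0.74563079 -2.55356817  3.45793853] 0.13941882988756885
```

```bash
python3 - <<'E'
from h import *
h=bot.movel(*pose(0,142,69,np.pi),25,threshold=18)
s=bot.get_state(); print(h,s["t"],local(s["tcp_pos"]),s["contact_force"],s["opening"])
bot.grip(0.5); s=bot.get_state(); print(local(s["tcp_pos"]),s["contact_force"])
p,o=pose(0,135,115,np.pi); bot.movel(p,o,200)
p,o=pose(0,0,150,np.pi); bot.movel(p,o,250)
m=imaging.camera_model("wrist"); i=imaging.capture("wrist"); np.save("m2.npy",m,allow_pickle=True); cv2.imwrite("pics/w3.png",i); print(bot.get_state()["t"])
E
```

```text
True 5.3833 [  0.25566938 132.56585415  69.14377763] [ 0.08366565 -2.5135265   2.66411585] 0.13673339561216533
[ -0.23305367 132.56429994  69.0246989 ] [ 0.9899309  -0.04992163 -0.53182686]
6.925
```

View pics/w3.png

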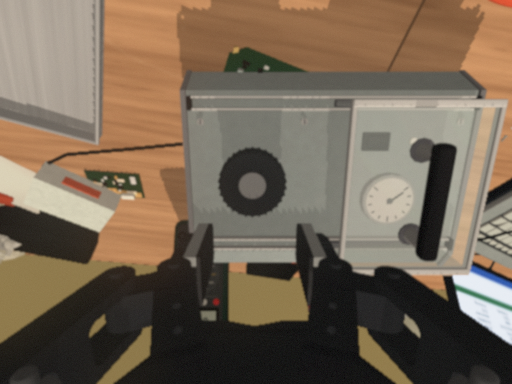

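```bash
python3 - <<'E'
from h import *
m=np.load("m2.npy",allow_pickle=True).item(); i=cv2.imread("pics/w3.png"); g=cv2.cvtColor(i,6)
k=np.zeros_like(g); k[140:225,210:295]=(g[140:225,210:295]<75)*255
c=max(cv2.findContours(k,0,1)[0],key=cv2.contourArea); (u,v),r=cv2.minEnclosingCircle(c); print(u,v,r,cv2.boundingRect(c),cv2.fitEllipse(c))
for z in(39,30): print(lplane(m,u,v,z),[lplane(m,u+d,v,z)[1].round(1) for d in(-r,r)],[lplane(m,u,v+d,z)[0].round(1) for d in(-r,r)])
for p in((184,97),(460,97),(188,262),(300,262)): print(lplane(m,*p,0).round(1))
E
```

```text
252.0 181.63970947265625 34.36039733886719 (219, 148, 67, 69) ((251.9102783203125, 181.73104858398438), (65.40451049804688, 67.47483825683594), 5.099167346954346)
[-2.89959355 -2.8384403  39.        ] [np.float64(-33.2), np.float64(27.5)] [np.float64(-33.3), np.float64(29.5)]
[-0.49593836 -2.90806161 30.        ] [np.float64(-34.3), np.float64(28.5)] [np.float64(-32.0), np.float64(33.1)]
[-75.1 -66.9   0. ]
[-74.7 193.1   0. ]
[ 99.1 -74.    0. ]
[99.3 49.5  0. ]
```

```bash
cat >> h.py <<'E'
def J(x,y,z,phi):
    q=np.array(solve_ik(*pose(x,y,z,phi))); t=2.96-phi; q[5]+=2*np.pi*round((t-q[5])/(2*np.pi)); assert abs(q[5])<3.12,q; return list(q)
def rep(n=""):
    s=bot.get_state(); print(n,"t",round(s["t"],2),"loc",local(s["tcp_pos"]).round(1),"F",s["contact_force"].round(1),"M",s["wrist_torque"].round(2),"op",round(s["opening"],3),"gf",round(s["gripper_force"],1),"q6",round(s["qpos"][5],2))
E
python3 - <<'E'
import json
from h import *
F["P"]=pose(-2,-2.6,0,0)[0]; json.dump(F,open("f.json","w"))
bot.grip(1.0); bot.move_j(J(0,0,120,0.0)); rep("above")
print(bot.movel(*pose(0,0,7,0),120,threshold=8)); rep("down")
bot.grip(0.0,90); rep("grip")
bot.move_j(J(0,0,8.6,1.4)); rep("1.4")
E
```

```text
above t 10.07 loc [  0.  -0. 120.] F [0.4 0.3 0.2] M [-0.07  0.45  0.02] op 1.002 gf 0.0 q6 2.94
False
down t 11.17 loc [ 0.2 -0.   7.3] F [ 0.1  0.2 -0.1] M [-0.11  0.48 -0.03] op 1.0 gf 0.0 q6 2.97
grip t 11.53 loc [ 0.6 -0.1  8.3] F [-10.6  -1.9  14.5] M [-0.16  0.73 -0.03] op 0.712 gf 92.7 q6 2.97
1.4 t 12.8 loc [ 3.3 -1.5  9.2] F [ 3.6 -3.9  3.5] M [-0.63 -0.51 -0.47] op 0.706 gf 97.2 q6 1.57
```

```bash
python3 - <<'E'
import json
from h import *
F["P"]=pose(2.5,0,0,0)[0]; json.dump(F,open("f.json","w"))
a=2.2
for phi in(2.8,4.2,5.6):
    bot.move_j(J(-a*np.cos(phi),-a*np.sin(phi),7+7.2*phi/2/np.pi,phi)); rep(phi)
E
```

```text
2.8 t 14.07 loc [ 4.1 -1.  10.8] F [ 0.6 -1.5  6.3] M [-0.11 -0.42 -0.13] op 0.71 gf 97.7 q6 0.17
4.2 t 15.32 loc [ 2.4  2.3 12.3] F [-0.9  0.8  6.4] M [ 0.09 -0.11  0.11] op 0.714 gf 97.8 q6 -1.23
5.6 t 16.59 loc [-0.6  1.8 14. ] F [-2.6  0.4  9.7] M [ 0.11 -0.02 -0.  ] op 0.708 gf 98.1 q6 -2.63
```

```bash
python3 - <<'E'
from h import *
bot.grip(1.0); rep("open"); z0=12.5
bot.move_j(J(0,0,z0,0)); rep("back")
bot.grip(0.0,90); rep("grip")
for phi in(2.0,4.0,4.9):
    bot.move_j(J(0,0,z0+1+7.2*phi/2/np.pi,phi)); rep(phi)
E
```

```text
open t 16.97 loc [-2.5  1.6 13.3] F [ 0.   0.2 -0.1] M [-0.05  0.48  0.01] op 0.999 gf 0.0 q6 -2.63
back t 21.57 loc [-0.   0.  12.5] F [-0.1  0.3 -0.4] M [-0.13  0.51  0.04] op 1.005 gf 0.0 q6 2.97
grip t 21.94 loc [ 0.2  0.  13.1] F [-6.4 -0.3 10.3] M [0.06 0.66 0.  ] op 0.703 gf 93.8 q6 2.97
2.0 t 23.68 loc [ 1.7 -0.9 15.9] F [ 4.3 -2.8  1.4] M [-0.63 -0.29 -0.43] op 0.705 gf 96.9 q6 0.97
4.0 t 25.43 loc [ 2.2  0.8 18.3] F [3.7 1.5 1.8] M [ 0.36 -0.55  0.11] op 0.702 gf 97.2 q6 -1.03
4.9 t 26.29 loc [ 0.6  1.1 19.2] F [3.2 4.7 2.3] M [ 0.68 -0.29  0.42] op 0.702 gf 97.4 q6 -1.93
```

```bash
python3 - <<'E'
from h import *
phi=4.9; s=local(bot.get_state()["tcp_pos"])
print(bot.movel(*pose(s[0],s[1],s[2]+6,phi),40,threshold=15)); rep("lift6")
E
```

```text
False
lift6 t 26.6 loc [ 0.1  0.9 25.3] F [ 0.8 -0.3  1.8] M [-0.09  0.17 -0.02] op 0.706 gf 98.1 q6 -1.93
```

```bash
python3 - <<'E'
from h import *
s=local(bot.get_state()["tcp_pos"]); bot.movel(*pose(s[0],s[1],125,4.9),150,threshold=20); rep("out")
o=[np.pi,0,np.pi-.25]
bot.move_ptp([501,-142,150],o); rep("over")
bot.movel([501,-142,68],o,120,threshold=12); rep("low")
print(bot.movel([501,-142,52],o,20,threshold=4)); rep("down")
s=bot.get_state(); print(s["tcp_pos"])
for n in("scene","side"): cv2.imwrite(f"pics/{n}1.png",imaging.capture(n))
a=cv2.resize(cv2.imread("pics/scene1.png")[120:270,90:280],None,fx=2.1,fy=2.1); b=cv2.resize(cv2.imread("pics/side1.png")[125:275,190:340],None,fx=2.1,fy=2.1)
cv2.imwrite("pics/c.png",np.hstack([a,b]))
E
```

```text
out t 27.42 loc [ -0.9   0.9 124.5] F [ 0.1  0.3 -2.3] M [-0.09  0.61 -0.03] op 0.706 gf 97.8 q6 -1.96
over t 28.99 loc [ -46.  -220.3   99.9] F [ 0.1  0.3 -1.1] M [ 0.02 -0.04  0.03] op 0.703 gf 97.8 q6 -0.17
low t 29.82 loc [ -86.  -221.    29.5] F [ 0.2  0.  -0.9] M [-0.05 -0.04 -0.07] op 0.703 gf 97.8 q6 -0.17
True
down t 30.32 loc [ -90.1 -221.    22.7] F [-0.  -0.2  4.8] M [-0.05 -0.01  0.01] op 0.704 gf 98.5 q6 -0.17
[ 501.33025359 -142.16613522   60.63312088]
```

View pics/c.png

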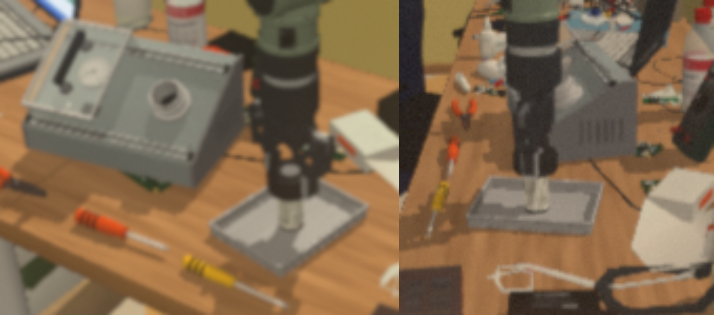

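```bash
python3 - <<'E'
from h import *
bot.grip(0.6,20) if False else bot.grip(1.0,20); rep("rel")
o=[np.pi,0,np.pi-.25]
bot.movel([501,-142,180],o,120); rep("up")
bot.move_ptp(*pose(0,60,160,np.pi)); bot.grip(0.6); bot.move_ptp(*pose(0,135,112,np.pi)); rep("abv")
print(bot.movel(*pose(0,135,69,np.pi),100,threshold=8)); rep("dn")
bot.grip(0.0,40); rep("grip")
print(bot.movel(*pose(0,6,69,np.pi),90,threshold=20)); rep("mid")
print(bot.movel(*pose(0,-8,69,np.pi),20,threshold=16)); rep("shut")
E
```

```text
rel t 30.79 loc [ -91.4 -220.4   22.4] F [-0.1 -1.   0.7] M [ 0.01  0.04 -0.02] op 0.998 gf 0.0 q6 -0.17
up t 31.94 loc [ -31.5 -220.5  125.8] F [ 0.6 -0.2 -0.1] M [-0.03  0.01  0.01] op 0.999 gf 0.0 q6 -0.17
abv t 33.92 loc [ -1.  135.7 111.4] F [ 0.5 -0.3 -0.6] M [-0.11  0.45 -0.02] op 0.601 gf 0.0 q6 0.13
False
dn t 34.51 loc [  0.2 134.4  69.3] F [-0.2  0.3  0.5] M [-0.03  0.46  0.07] op 0.6 gf 0.0 q6 0.13
grip t 34.93 loc [  0.5 135.1  69.6] F [-3.8 -1.4  5.6] M [-0.14  0.6  -0.07] op 0.144 gf 40.0 q6 0.13
False
mid t 36.52 loc [ 0.3  6.1 69.7] F [-6.7 -0.   8.1] M [-0.07  0.78  0.04] op 0.144 gf 40.5 q6 -0.17
True
shut t 37.05 loc [ 0.4  0.5 69.7] F [-1.3  2.4  3.8] M [ 0.06  0.26 -0.01] op 0.14 gf 39.7 q6 -0.2
```

```bash
python3 - <<'E'
from h import *
print(bot.movel(*pose(0,-6,69,np.pi),15,threshold=25)); rep("shut2")
bot.grip(0.5); rep("open")
bot.movel(*pose(0,0,130,np.pi),150); bot.movel(*pose(-40,0,210,np.pi),200); rep()
for n in("scene","side"): cv2.imwrite(f"pics/{n}2.png",imaging.capture(n))
w=imaging.capture("wrist")
a=cv2.resize(cv2.imread("pics/scene2.png")[120:270,90:280],None,fx=2.1,fy=2.1); b=cv2.resize(cv2.imread("pics/side2.png")[125:275,190:340],None,fx=2.1,fy=2.1)
t=np.hstack([a,b]); w=cv2.resize(w[:275],(t.shape[1]*1//2+20,275)); w=np.hstack([w,np.zeros((275,t.shape[1]-w.shape[1],3),np.uint8)])
cv2.imwrite("pics/d.png",np.vstack([t,w]))
E
```

```text
False
shut2 t 37.62 loc [ 0.4  0.3 69.7] F [-8.7 18.7 12.5] M [3.14 0.81 1.69] op 0.139 gf 41.1 q6 -0.2
open t 38.02 loc [-0.1 -6.4 68.9] F [-0.8  0.4 -0.1] M [-0.09  0.5   0.01] op 0.501 gf 0.0 q6 -0.2
 t 39.18 loc [-39.6  -0.3 209.5] F [ 0.4  0.3 -0.3] M [-0.1   0.46 -0.02] op 0.497 gf 0.0 q6 -0.26
```

View pics/d.png

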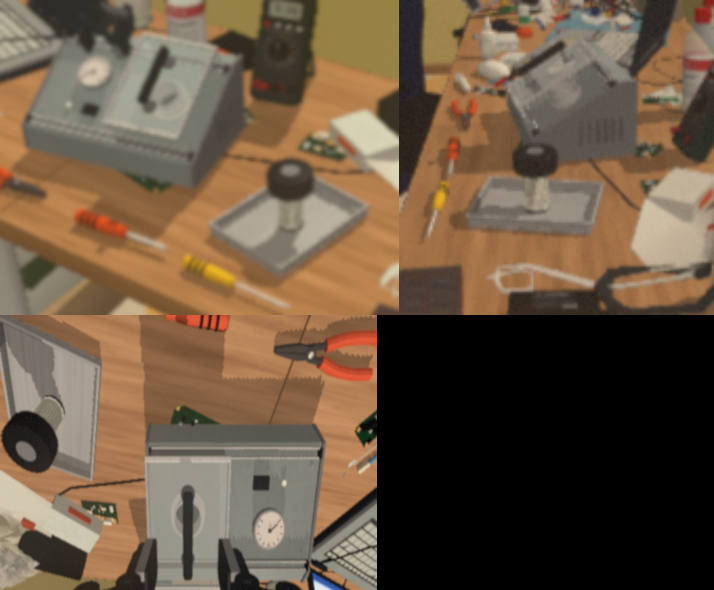

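The picture shows the cap standing upright with its filter down inside the tray, around (290,190). The guard is shut over the port, with its handle around (155,75), and the other things have not moved.

```bash
python3 -c "
from bench import bot
print(bot.sign_off())"
```

```text
the job is handed in; nothing more can be done
None
```

The filter cap is out with its filter and stands upright in the drip tray, the guard is shut on its stop over the port, and I signed off shortly after 39 s on the robot's clock.

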